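# Clamp a loose dowel in the drilling cradle

### The arm

A 6-joint arm with a two-finger parallel gripper is mounted at the origin on the work surface. World frame = base frame: x ahead of the robot, y to its left, z up, the work surface at z = 0. Lengths are in m, angles in rad, forces in N, time in s.
With the tool pointing down it reaches from about 0.375 to 0.925 m from the base axis. Payload 5.7 kg.
Tool frame: the origin (TCP) lies at the very end of the fingers, on their centre line; the grasp point (between the pads) lies 19 mm behind it; z points along the fingers, y is the line along which they close (so a half turn about z gives the same grasp; the last joint's range is limited). The gripper opens to 88 mm and grips with 3 to 60 N. Pads are 20 mm wide; open, the fingers measure 115 mm over their backs; the gripper's body (75 mm by 178 mm) begins 61 mm behind the grasp point.
Start: joints at [1.083, 0.359, 1.51, -0, 1.272, -0.115], TCP at [0.219, 0.559, 0.183] pointing down, gripper open.
Joint ranges: [-2.97, 2.97], [-1.01, 2.36], [0.21, 2.38], [-0.96, 4.11], [0.2, 2.71], [-2.98, 2.98]. Speed limits (rad/s): [2.39, 2.39, 3.14, 3.14, 3.14, 3.14].

### API

Orientations are given as a rotation vector (axis times angle).
In Python, from cell import status, viewer, workorder gives the robot as it stands.
- The arm moves only by the shell command python3 -m inch 'ROWS'. ROWS is text: rows parted by semicolons, each of 7 numbers parted by spaces: the shift along the tool's x, y, z in m, then the turn, a rotation vector about the tool's x, y, z in rad, then the finger opening in m, from 0 to 0.0878. A call has 1 to 20 rows; each row shifts and turns the commanded pose from where the row before left it, along the tool's axes as they then stand; what a row does not reach is not made up. A row lasts 1/12 s, in which the tool goes at most 41.7 mm and 7.16 degrees, less where a joint would pass 70% of its speed; a pose out of reach is approached as far as the arm can. A call is refused whole if a number of a shift passes 0.0417 or a number of a turn 0.125, either way. A call with a gripper value outside its range is refused whole. The fingers move at their own pace and stop on an object; the grip force is fixed at half the most. Time passes only in rows, so rows that do not move let the fingers close. It gives the time, the measured TCP pose, the force, the opening and the grip force at its end, in the units of the state.
- status.sense(): the state, without advancing time (a new reading comes with each control period).
- viewer.snapshot(name): name is "scene" or "side" or "wrist"; returns a dict with "pixels" (480x640x3 uint8, red, green, blue), "camera_matrix" (3x3 intrinsics, pixels), "origin" and "orientation" of the camera in the world; the wrist camera has in their place "T_tool_cam" (4x4, takes a point from camera to tool coordinates, whose origin is the TCP and whose axes are the flange's). Camera axes: x right, y up, looking along -z (the intrinsics and any distortion apply to the point x, -y, -z); pixel columns grow to the right and rows downward; lengths in m; the calibration is good to about 2 mm. A picture is of the moment at which its call begins: read the wrist's pose just before it. There is no depth.
- workorder.hand_in(): hands the job in; it is judged then, once.
The state is a dict: "t": time; "joint_pos": joint angles; "qvel": joint speeds; "joint_torque": joint torques, N m; "eef_pos": TCP position; "orientation": TCP orientation; "wrist_force": force on the tool from outside, world axes, zero at the start; "wrist_torque": the same for the moment, N m; "width": finger opening in m; "grasp_force": force on a finger pad.
Only numpy, scipy, OpenCV 4.12 (cv2) and the standard library are available. Lean on these libraries where they do the work, as an engineer would, in place of code of your own. Each camera call takes 0.05 s, during which the arm holds its last target. There are 200 camera calls.

### The job

Set the loose round dowel up for cross-drilling: lay it in the two V-blocks of the cradle that is screwed to the bench, and slide it along until its end butts against the cradle's end stop. Then swing the toggle clamp's handle fully down, so that the clamp locks with its rubber foot on the dowel, and let go. The dowel rolls at a touch: do not let it roll off the bench. Leave the drill, mallet, try square and sanding block where they are.

Things in the scene. Friction and masses are not known exactly. Their poses are not given: they have to be found in the camera images.
- dowel_center (a point): Centre of the loose plain wooden dowel: a smooth round bar 28 mm in diameter, 260 mm long, 80 to 140 g, at the start lying on the flat bench, free to roll. The point's x axis runs along the dowel; its y and z axes turn as it rolls. Either end may go to the stop.
- cradle: Drilling cradle, fixed to the bench. Origin on the bench below the seated dowel's centre; x across the dowel, away from the clamp's handle; y along the dowel towards the end stop; z up. In this frame, mm: plywood baseboard x -115 to 50, y -150 to 160, 18 thick; on it two V-blocks, an end stop (y 130) and, in the plane y -90, a steel toggle clamp on a riser (x -107 to -30, top z 62).
- seat (a point): Where the dowel's centre belongs: 58 mm above the bench, cradle axes. The dowel lies along y in two hardwood V-blocks, each 60 wide (x), 40 long, at y -110 to -70 and 60 to 100 from here, tops 2 mm below this height, with a 90 degree V 36 mm wide at the top. Between the blocks is free space beside and under the dowel down to the baseboard, 40 mm below, for fingers.
- stop_face (a point): Point on the face of the end stop where the dowel's end butts: 130 mm from the seat along the cradle's y. Hardwood block 60 mm wide, 25 thick, its top 27 mm above this point.
- clamp_foot (a point): Underside of the clamp's rubber foot (14 mm across). Open, the arm stands up and the foot is 30 mm to the handle's side of the seated dowel's axis and 129 mm above the bench, clear of a dowel lowered straight down; the clamp is 27 mm wide along y. Closed, it presses the dowel's top above the V-block at y -90, giving 1 mm against a spring (about 5 N).
- handle_grip (a point): Point in the grip of the clamp's handle. The grip is 14 mm wide (along y), 13 thick, and runs on 22 mm to the free end and 47 mm back. The handle swings in a plane y = -90 of the cradle, on a linkage; it stays where left. This point goes (cradle x, z in mm) from open -105,180 by -120,175, -127,170, -130,163 and -132,153 to locked, down on its stop: -139,111.
- clamp_arm (a joint): Angle of the clamp's holding arm: 0 open (standing up), about 1.37 rad down, level over the dowel. Driven by the handle, which turns 62 deg down meanwhile: from 68 deg above level (open, leaning away from the dowel) to 6 deg above level (locked). It takes about 5 N at the grip; dead centre lies some 7 mm before the stop.
- sanding_block: Bystander: cork sanding block 105 x 60 x 34 mm, origin at the centre of its underside.
- drill: Bystander: cordless drill standing on its battery, 115 x 75 mm at the foot, 200 mm high, origin under its battery.
- mallet: Bystander: joiner's mallet lying on its side, head 115 x 70 x 65 mm with the origin under it, handle 260 mm along its +y.
- try_square: Bystander: try square lying flat, wooden stock 115 mm along x from its origin, steel blade 165 mm along y.

How it is judged:
On the way:
1. the dowel lies home in both V-blocks with its end against the stop, the clamp still open (x of dowel_center in the frame of cradle between -0.003 and 0.003 m and y of dowel_center in the frame of cradle between -0.003 and 0.003 m and z of dowel_center in the frame of cradle between 0.055 and 0.061 m and angle between the x axis of dowel_center and the y axis of cradle, either way round below 0.025 rad and value of joint clamp_arm below 0.7 rad), for 0.2 s.
At the end, for the whole second after the job is handed in: Dowel at rest in both Vs (centre within 3 mm across and in height, within 0.025 rad), its end within 3 mm of the stop; clamp locked on it: arm over 1.33 rad, the handle's grip point under 117 mm above the bench (111 when locked), foot pressing the dowel with over 2 N (x of dowel_center in the frame of cradle between -0.003 and 0.003 m and y of dowel_center in the frame of cradle between -0.003 and 0.003 m and z of dowel_center in the frame of cradle between 0.055 and 0.061 m and angle between the x axis of dowel_center and the y axis of cradle, either way round below 0.025 rad and value of joint clamp_arm above 1.33 rad and z of handle_grip in the frame of cradle below 0.117 m and linear speed of dowel below 0.02 m/s and contact force between clamp_spindle and dowel above 2 N); the robot touches nothing.
It fails at once if the dowel rolls off the bench (height (world z) of dowel_center below -0.03 m).
It fails at once if the cork block is shifted by more than 30 mm (distance of sanding_block from where it was at the start of the episode above 0.03 m).
It fails at once if the cordless drill is shifted by more than 30 mm (distance of drill from where it was at the start of the episode above 0.03 m).
It fails at once if the mallet is shifted by more than 30 mm (distance of mallet from where it was at the start of the episode above 0.03 m).
It fails at once if the try square is shifted by more than 30 mm (distance of try_square from where it was at the start of the episode above 0.03 m).
It also fails if it takes over 58 s, if anything falls off the work surface, if the arm or the gripper's body presses on something with over 40 N, if the wrist force passes 120 N, or if a joint passes its speed limit or range.

## Working session

There is one attempt and no reset: what is moved stays moved. The work goes in short steps, Python scripts to look and compute and a shell command to move; the robot and the scene stay as the last step left them, time stands still between calls to the robot, and variables do not carry over. Pictures are saved under pics/ and viewed, at most 10 in all, crops included, and the job is handed in when it is done.

```bash
ls; mkdir -p pics
cat > h.py <<'E'
import numpy as np, cv2
from scipy.spatial.transform import Rotation as R
from cell import status, viewer, workorder
def rot(o):
    o=np.array(o,float)
    return o if o.shape==(3,3) else (R.from_quat(o).as_matrix() if o.size==4 else R.from_rotvec(o).as_matrix())
def snap(n,f=None):
    s=status.sense(); d=viewer.snapshot(n)
    if f: cv2.imwrite('pics/'+f,d['pixels'][:,:,::-1])
    if n=='wrist':
        T=np.eye(4);T[:3,:3]=rot(s['orientation']);T[:3,3]=s['eef_pos'];T=T@np.array(d['T_tool_cam'])
        o,M=T[:3,3],T[:3,:3]
    else: o,M=np.array(d['origin']),rot(d['orientation'])
    return dict(im=d['pixels'],K=np.array(d['camera_matrix']),o=o,M=M,extra=[k for k in d])
def ray(c,u,v):
    p=np.linalg.inv(c['K'])@[u,v,1]; d=c['M']@[p[0],-p[1],-p[2]]; return d/np.linalg.norm(d)
def onz(c,u,v,z):
    d=ray(c,u,v); return c['o']+d*(z-c['o'][2])/d[2]
def proj(c,P):
    q=c['M'].T@(np.array(P)-c['o']); p=c['K']@[q[0],-q[1],-q[2]]; return p[:2]/p[2]
E
python3 - <<'E'
from h import *
print({k:np.round(v,3) for k,v in status.sense().items()})
for n in ('scene','side','wrist'):
    c=snap(n,n+'0.png'); print(n,c['extra'],c['o'].round(3),c['M'].round(3).tolist(),c['K'].round(1).tolist())
E
```

```text
pics
{'t': np.float64(0.0), 'joint_pos': array([ 1.083,  0.359,  1.511,  0.   ,  1.272, -0.115]), 'qvel': array([-0.001,  0.001,  0.001, -0.   , -0.002,  0.   ]), 'joint_torque': array([ 0.0000e+00, -5.1536e+01, -2.7073e+01,  6.7000e-02,  3.5000e-02,
       -0.0000e+00]), 'eef_pos': array([0.218, 0.558, 0.182]), 'orientation': array([-5.820e-01, -3.087e+00,  3.000e-03]), 'wrist_force': array([-0.798,  1.126,  0.756]), 'wrist_torque': array([ 0.068, -0.025,  0.027]), 'grasp_force': np.float64(0.0), 'width': np.float64(0.087)}
scene ['pixels', 'camera_matrix', 'origin', 'orientation'] [1.065 0.765 1.039] [[-0.817, -0.45, 0.361], [0.576, -0.629, 0.521], [-0.007, 0.634, 0.773]] [[476.8, 0.0, 322.5], [0.0, 476.8, 244.0], [0.0, 0.0, 1.0]]
side ['pixels', 'camera_matrix', 'origin', 'orientation'] [0.506 1.151 1.144] [[-0.991, 0.103, -0.087], [-0.134, -0.693, 0.709], [0.012, 0.714, 0.7]] [[536.0, 0.0, 322.8], [0.0, 536.0, 247.5], [0.0, 0.0, 1.0]]
wrist ['pixels', 'camera_matrix', 'T_tool_cam'] [0.149 0.586 0.385] [[0.363, -0.898, -0.248], [0.932, 0.349, 0.098], [-0.001, -0.267, 0.964]] [[364.1, 0.0, 318.9], [0.0, 364.1, 242.3], [0.0, 0.0, 1.0]]
```

View pics/scene0.png

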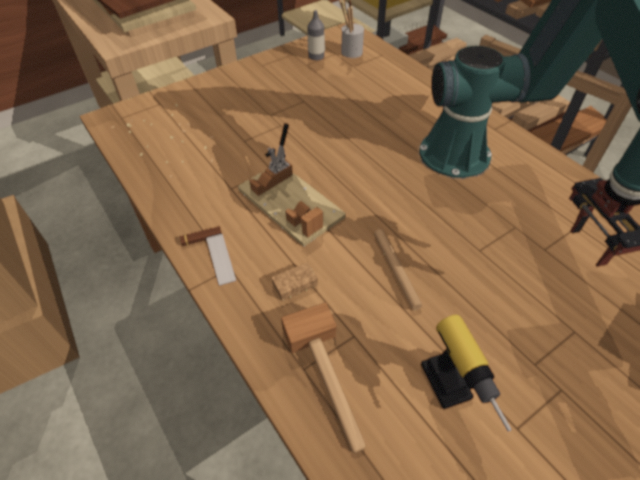

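View pics/side0.png

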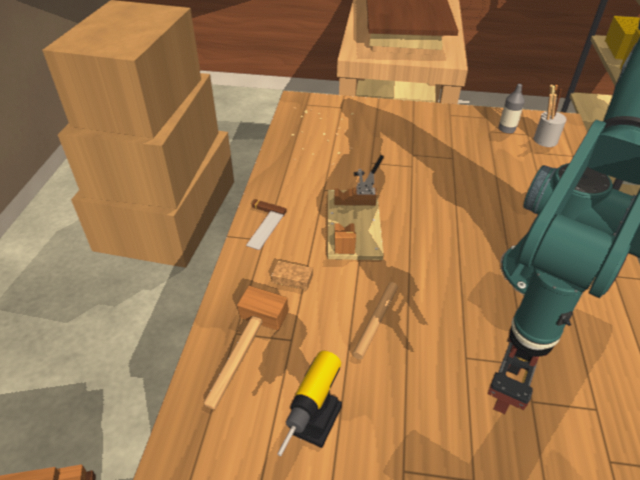

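The scene view shows the dowel from (381,235) to (416,305) and the cradle board with corners near (238,192), (308,242) and (345,212). The clamp is at the far end, its handle near (284,130). In the side view the dowel runs (392,286) to (357,355), and the board's front corners are at (330,258) and (382,258).

Run:
```python
from h import *
s=snap('scene');d=snap('side')
for c,n,pts in ((s,'scene',[(381,235),(416,305)]),(d,'side',[(392,286),(357,355)])):
    a,b=[onz(c,*p,.014) for p in pts]; print(n,'dowel',a.round(3),b.round(3),np.linalg.norm(a-b).round(3),((a+b)/2).round(3))
for p in [(238,192),(308,242),(345,212)]: print('scene',p,onz(s,*p,.018).round(3))
for p in [(329,192),(330,258),(382,258)]: print('side',p,onz(d,*p,.018).round(3))
im=s['im'][110:260,220:440]; im2=d['im'][140:370,310:430]
cv2.imwrite('pics/c1.png',cv2.hconcat([cv2.resize(im[:,:,::-1],(540,368),interpolation=2),cv2.resize(im2[:,:,::-1][:163],(260,368),interpolation=2)]))
```

```text
scene dowel [0.434 0.143 0.014] [0.51  0.372 0.014] 0.242 [0.472 0.258 0.014]
side dowel [0.433 0.132 0.014] [0.51  0.376 0.014] 0.255 [0.472 0.254 0.014]
scene (238, 192) [ 0.681 -0.241  0.018]
scene (308, 242) [0.618 0.047 0.018]
scene (345, 212) [0.466 0.016 0.018]
side (329, 192) [ 0.661 -0.255  0.018]
side (330, 258) [0.619 0.052 0.018]
side (382, 258) [0.468 0.03  0.018]
```

View pics/c1.png

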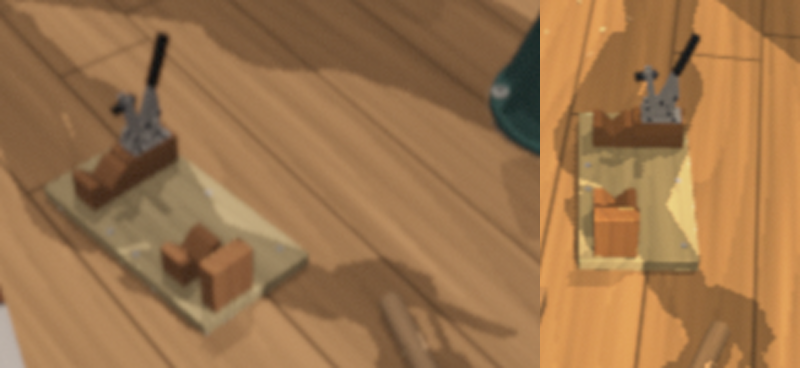

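The crop shows the stop at the near (+y) end of the board. The clamp is at the far end, with its black handle leaning toward the robot. Estimate: cradle origin about (0.596,-0.117), yaw about 9.7°; dowel centre (0.472,0.255), running at 72.5°. Next I move above the dowel and look from near.

```bash
r="" ; python3 -m inch '-0.029 -0.0158 -0.003 0 0 0 0.0878;-0.029 -0.0158 -0.003 0 0 0 0.0878;-0.029 -0.0158 -0.003 0 0 0 0.0878;-0.029 -0.0158 -0.003 0 0 0 0.0878;-0.029 -0.0158 -0.003 0 0 0 0.0878;-0.029 -0.0158 -0.003 0 0 0 0.0878;-0.029 -0.0158 -0.003 0 0 0 0.0878;-0.029 -0.0158 -0.003 0 0 0 0.0878;-0.029 -0.0158 -0.003 0 0 0 0.0878;-0.029 -0.0158 -0.003 0 0 0 0.0878;-0.029 -0.0158 -0.003 0 0 0 0.0878;-0.029 -0.0158 -0.003 0 0 0 0.0878;0 0 0 0 0 0 0.0878'
python3 -m inch '0 0 0 0 0 0.125 0.0878;0 0 0 0 0 0.125 0.0878;0 0 0 0 0 0.125 0.0878;0 0 0 0 0 0.125 0.0878;0 0 0 0 0 0.125 0.0878;0 0 0 0 0 0.125 0.0878;0 0 0 0 0 0.125 0.0878;0 0 0 0 0 0.125 0.0878;0 0 0 0 0 0.125 0.0878;0 0 0 0 0 0.125 0.0878;0 0 0 0 0 0.125 0.0878;0 0 0 0 0 0.125 0.0878;0 0 0 0 0 0 0.0878;0 0 0 0 0 0 0.0878'
python3 -c "
from h import *
c=snap('wrist','w1.png'); s=status.sense(); print(s['eef_pos'],s['joint_pos'])
a=[proj(c,(.434,.135,.014)),proj(c,(.51,.374,.014))]; print(a)"
```

```text
t: 1.33
eef_pos: [0.4778, 0.2515, 0.2199]
orientation: [0.587, 3.082, -0.002]
wrist_force: [-0.6, 0.7, 0.3]
width: 0.0878
grasp_force: 0.0
t: 2.5
eef_pos: [0.4732, 0.2557, 0.2191]
orientation: [-2.526, -1.867, 0.001]
wrist_force: [0.1, 0.2, 0.3]
width: 0.0881
grasp_force: 0.0
[0.47320338 0.25567213 0.21912995] [3.66862424e-01 2.37528849e-01 1.59498235e+00 6.50900101e-05
 1.30949876e+00 6.64584404e-01]
[array([318.18066022, 311.38868851]), array([320.83495051,  91.5979662 ])]
```

View pics/w1.png

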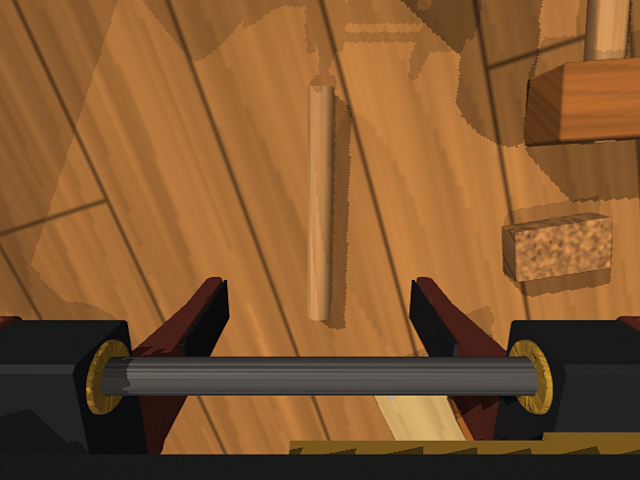

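The dowel is vertical in the wrist view, with its far end at (321,87) and near end at (318,319). It lines up with the tool.

```bash
cat >> h.py <<'E'
def plan(P,yaw_y):
    """shift in tool axes, and turn about tool z, to reach TCP P with tool y at world angle yaw_y (deg), tool down"""
    s=status.sense(); M=rot(s['orientation']); d=M.T@(np.array(P)-s['eef_pos'])
    a=np.degrees(np.arctan2(M[1,1],M[0,1])); t=(a-yaw_y+180)%360-180
    print('shift',d.round(4),'turn z',np.radians(t).round(3),'tool y now',a.round(1),'tilt',M[:,2].round(3))
E
python3 -c "
from h import *
c=snap('wrist')
a=onz(c,321,88,.018);b=onz(c,318,319,.016);print(a,b,np.linalg.norm(a-b)); m=(a+b)/2; d=a-b
ang=np.degrees(np.arctan2(d[1],d[0]));print(m,ang)
plan((m[0],m[1],.004),ang-90)"
```

```text
[0.51102137 0.37671035 0.018     ] [0.43115186 0.12612359 0.016     ] 0.26301494218398513
[0.47108662 0.25141697 0.017     ] 72.32136064825805
shift [-0.0046 -0.0008  0.2152] turn z 0.01 tool y now -17.1 tilt [-0. -0. -1.]
```

```bash
python3 -m inch '-0.0046 -0.0008 0.03 0 0 0.01 0.0878;0 0 0.035 0 0 0 0.0878;0 0 0.035 0 0 0 0.0878;0 0 0.035 0 0 0 0.0878;0 0 0.035 0 0 0 0.07;0 0 0.02 0 0 0 0.06;0 0 0.015 0 0 0 0.06;0 0 0.009 0 0 0 0.06;0 0 0 0 0 0 0.06;0 0 0 0 0 0 0.06' && python3 -m inch '0 0 0 0 0 0 0.045;0 0 0 0 0 0 0.04;0 0 0 0 0 0 0.035;0 0 0 0 0 0 0.03;0 0 0 0 0 0 0.02;0 0 0 0 0 0 0.01;0 0 0 0 0 0 0;0 0 0 0 0 0 0;0 0 0 0 0 0 0'
```

```text
t: 3.43
eef_pos: [0.4716, 0.2514, 0.0054]
orientation: [-2.539, -1.851, 0.0]
wrist_force: [1.1, 0.6, 0.3]
width: 0.06
grasp_force: 0.0
t: 4.18
eef_pos: [0.4714, 0.2512, 0.0052]
orientation: [2.54, 1.849, -0.0]
wrist_force: [-0.2, 0.8, 0.2]
width: 0.0036
grasp_force: 0.0
```

```bash
python3 -c "
from h import *
c=snap('side','s2.png');w=snap('wrist')
cv2.imwrite('pics/s2.png',cv2.hconcat([cv2.resize(c['im'][150:450,250:550,::-1],(400,400)),cv2.resize(w['im'][:,:,::-1],(400,300)).repeat(1,0) if 0 else cv2.copyMakeBorder(cv2.resize(w['im'][:,:,::-1],(400,300)),0,100,0,0,0)]))"
```

```text
(no output)
```

View pics/s2.png

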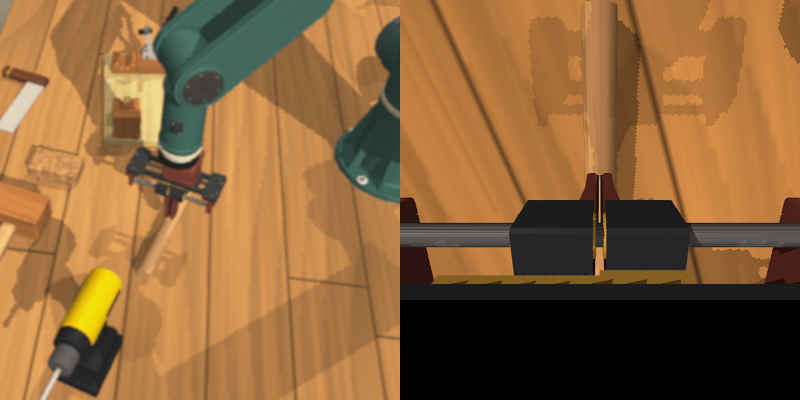

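The dowel still runs under or behind the nearly closed fingers, with its far end near side pixel (362,352), so it hasn't moved much. I'll take a closer look.

```bash
python3 -c "
from h import *
c=snap('scene');w=snap('wrist'); print(status.sense()['width'],proj(c,(.471,.251,.02)))
u,v=map(int,proj(c,(.471,.251,.02)))
cv2.imwrite('pics/s3.png',cv2.hconcat([cv2.resize(c['im'][v-75:v+75,u-75:u+75,::-1],(400,400)),w['im'][0:400,120:520,::-1]]))"
```

```text
0.0004708241133614672 [396.46712299 264.81421452]
```

View pics/s3.png

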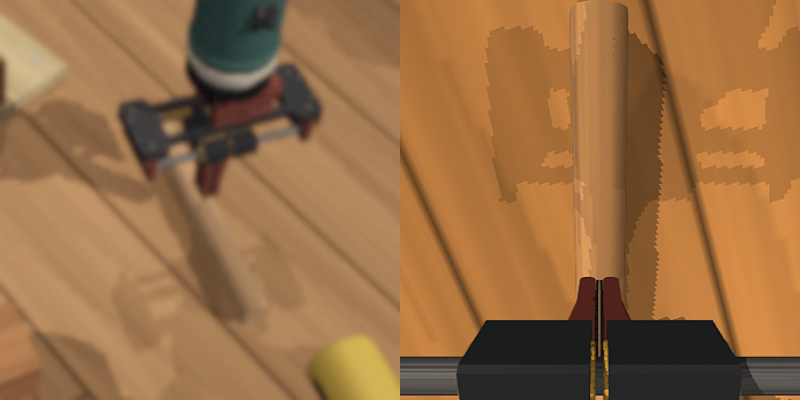

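```bash
python3 -c "
from h import *
c=snap('scene');d=snap('side');w=snap('wrist'); s=status.sense(); p=s['eef_pos']
print('tcp',p,s['wrist_force'],s['width'],s['grasp_force'])
for n,k in (('scene',c),('side',d),('wrist',w)): print(n,'tcp px',proj(k,p),'far end px',proj(k,(.511,.377,.018)),'near end',proj(k,(.431,.126,.016)))
print(onz(w,320,5,.02),'width at v=20: ',onz(w,292,20,.014),onz(w,349,20,.014),'v=260',onz(w,290,260,.014),onz(w,347,260,.014))
print('end side',onz(d,362,352,.014))
"
```

```text
tcp [0.47140873 0.25125895 0.00521197] [ 0.23063906 -0.33312373 -0.03967308] 0.0004357896306419735 0.0
scene tcp px [395.79592959 268.24909324] far end px [417.31573323 305.60896721] near end [378.09665215 230.37909504]
side tcp px [375.51051378 319.79028894] far end px [356.81202251 354.53723859] near end [393.0318839  283.99162403]
wrist tcp px [320.76605051 271.49738456] far end px [319.72894316  10.45561458] near end [320.23480134 465.71460879]
[0.51159146 0.37845518 0.02      ] width at v=20:  [0.49771913 0.37837816 0.014     ] [0.52330787 0.37016284 0.014     ] v=260 [0.45805023 0.26607968 0.014     ] [0.4883872  0.25635533 0.014     ]
end side [0.4987736  0.36484348 0.014     ]
```

```bash
python3 -m inch '0 0 -0.005 0 0 0 0;0 0 -0.01 0 0 0 0;0 0 -0.015 0 0 0 0;0 0 -0.015 0 0 0 0;0 0 -0.015 0 0 0 0;0 0 0 0 0 0 0'; python3 -c "
from h import *
c=snap('side');w=snap('wrist'); p=status.sense()['eef_pos']
u,v=map(int,proj(c,p)); print(u,v, proj(w,p))
cv2.imwrite('pics/s4.png',cv2.hconcat([cv2.resize(c['im'][v-60:v+60,u-50:u+50,::-1],(400,480),interpolation=2),w['im'][0:480,120:520,::-1]]))"
```

```text
t: 5.03
eef_pos: [0.4738, 0.2522, 0.0687]
orientation: [2.538, 1.848, 0.009]
wrist_force: [0.1, 0.8, -0.3]
width: 0.0005
grasp_force: 0.0
377 305 [319.49321839 271.89895224]
```

View pics/s4.png

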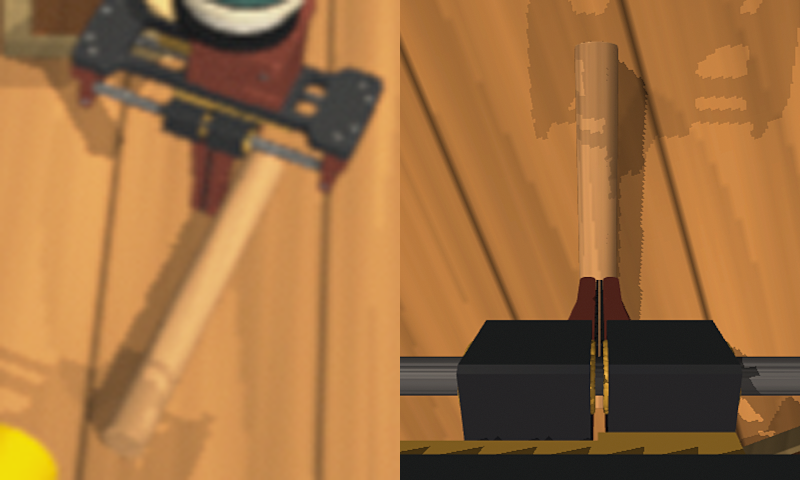

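```bash
python3 -c "
from h import *
c=snap('side');s=snap('scene');w=snap('wrist'); st=status.sense();p=st['eef_pos']
for h in (0,.01,.02,.03): print(h,proj(c,p+[0,0,h]).round(1),proj(s,p+[0,0,h]).round(1),proj(w,p+[0,0,h]).round(1))
# dark-red finger mask tip in each
for n,k in (('side',c),('scene',s),('wrist',w)):
    u,v=map(int,proj(k,p)); a=k['im'].astype(int); m=(a[:,:,0]>1.7*a[:,:,1])&(a[:,:,0]<150)
    print(n)
    ys,xs=np.nonzero(m[v-30:v+30,u-15:u+15]); 
    print((xs.min()+u-15,xs.max()+u-15,ys.min()+v-30,ys.max()+v-30) if len(xs) else 0)
"
```

```text
0 [377.7 305.6] [398.5 254.4] [320.5 271.6]
0.01 [378.  303.1] [398.9 252. ] [320.5 277.7]
0.02 [378.3 300.6] [399.4 249.6] [320.6 284.5]
0.03 [378.6 298.1] [399.8 247.2] [320.7 291.9]
side
(np.int64(376), np.int64(384), np.int64(282), np.int64(298))
scene
(np.int64(397), np.int64(407), np.int64(234), np.int64(247))
wrist
(np.int64(305), np.int64(334), np.int64(277), np.int64(300))
```

The dowel never moved. The fingers closed above it, and in the side and scene views the visible fingertip sits about 25–30 mm higher than the reported TCP. I'll descend with open fingers and find the bench by touch.

```bash
python3 -m inch '0 0 0 0 0 0 0.0878;0 0 0 0 0 0 0.0878;0 0 0 0 0 0 0.0878;0 0 0 0 0 0 0.0878;0 0 0 0 0 0 0.0878;0 0 0 0 0 0 0.0878;0 0 0 0 0 0 0.0878;0 0 0 0 0 0 0.0878'; python3 -c "
from h import *
plan((.4711,.2514,-.012),-17.68)
w=snap('wrist'); print(onz(w,320,45,.02),onz(w,317.5,245,.014))"
```

```text
t: 5.95
eef_pos: [0.4715, 0.2513, 0.0653]
orientation: [2.54, 1.849, -0.0]
wrist_force: [0.3, -0.7, -0.1]
width: 0.0503
grasp_force: 0.0
shift [ 0.     -0.0004  0.0773] turn z -0.003 tool y now -17.9 tilt [ 0. -0. -1.]
[0.51097947 0.37603385 0.02      ] [0.46988715 0.25346389 0.014     ]
```

```bash
python3 -m inch '0 0 0.015 0 0 0 0.07;0 0 0.02 0 0 0 0.07;0 0 0.02 0 0 0 0.07;0 0 0.01 0 0 0 0.07;0 0 0.005 0 0 0 0.07;0 0 0 0 0 0 0.07'; python3 -m inch '0 0 0.004 0 0 0 0.07;0 0 0.004 0 0 0 0.07;0 0 0 0 0 0 0.07'; python3 -m inch '0 0 0.003 0 0 0 0.07;0 0 0.002 0 0 0 0.07;0 0 0 0 0 0 0.07'
```

```text
t: 6.5
eef_pos: [0.4707, 0.2509, -0.0056]
orientation: [-2.539, -1.849, 0.003]
wrist_force: [-0.7, -0.1, 0.0]
width: 0.0699
grasp_force: 0.0
t: 6.75
eef_pos: [0.4717, 0.2513, -0.0127]
orientation: [2.539, 1.849, 0.001]
wrist_force: [0.0, -0.3, 0.8]
width: 0.0702
grasp_force: 0.0
t: 7.0
eef_pos: [0.4713, 0.2512, -0.0179]
orientation: [2.54, 1.849, -0.0]
wrist_force: [-0.8, -0.4, 0.2]
width: 0.07
grasp_force: 0.0
```

```bash
for i in 1; do python3 -m inch '0 0 0.002 0 0 0 0.07;0 0 0 0 0 0 0.07'; done;  python3 -m inch '0 0 0.002 0 0 0 0.07;0 0 0 0 0 0 0.07';  python3 -m inch '0 0 0.002 0 0 0 0.07;0 0 0 0 0 0 0.07'
```

```text
t: 7.17
eef_pos: [0.4713, 0.2512, -0.0199]
orientation: [-2.54, -1.849, 0.0]
wrist_force: [-0.7, 0.0, 0.9]
width: 0.0698
grasp_force: 0.0
t: 7.33
eef_pos: [0.4713, 0.2512, -0.022]
orientation: [-2.54, -1.849, 0.001]
wrist_force: [0.1, -0.2, 0.1]
width: 0.07
grasp_force: 0.0
t: 7.5
eef_pos: [0.4713, 0.2512, -0.024]
orientation: [-2.54, -1.849, 0.001]
wrist_force: [-0.1, -1.0, -0.3]
width: 0.07
grasp_force: 0.0
```

```bash
python3 -m inch '0 0 0.002 0 0 0 0.07;0 0 0 0 0 0 0.07';  python3 -m inch '0 0 0.0015 0 0 0 0.07;0 0 0 0 0 0 0.07'
```

```text
t: 7.67
eef_pos: [0.4713, 0.2512, -0.026]
orientation: [-2.54, -1.849, 0.001]
wrist_force: [-0.4, -0.5, 0.0]
width: 0.07
grasp_force: 0.0
t: 7.83
eef_pos: [0.4713, 0.2512, -0.0275]
orientation: [-2.54, -1.849, 0.001]
wrist_force: [0.4, 0.3, 0.1]
width: 0.0699
grasp_force: 0.0
```

```bash
python3 -m inch '0 0 0 0 0 0 0.05;0 0 0 0 0 0 0.04;0 0 0 0 0 0 0.035;0 0 0 0 0 0 0.03;0 0 0 0 0 0 0.02;0 0 0 0 0 0 0.01;0 0 0 0 0 0 0.01;0 0 0 0 0 0 0.01;0 0 0 0 0 0 0.01;0 0 0 0 0 0 0.01'
```

```text
t: 8.67
eef_pos: [0.4715, 0.2513, -0.0272]
orientation: [2.54, 1.849, 0.0]
wrist_force: [0.7, 0.4, -0.2]
width: 0.0273
grasp_force: 30.0
```

Gripped: width 27 mm at 30 N. Next I lift, turn and carry the dowel over the cradle.

```bash
python3 -m inch '0 0 -0.01 0 0 0 0.01;0 0 -0.03 0 0 0 0.01;0 0 -0.04 0 0 0 0.01;0 0 -0.04 0 0 0 0.01;0 0 -0.04 0 0 0 0.01;0 0 -0.04 0 0 0 0.01;0 0 -0.04 0 0 0 0.01;0 0 0 0 0 -0.08 0.01;0 0 0 0 0 -0.12 0.01;0 0 0 0 0 -0.12 0.01;0 0 0 0 0 -0.10 0.01;0 0 0 0 0 -0.058 0.01;0 0 0 0 0 0 0.01' ; python3 -m inch '-0.02 0.006 0 0 0 0 0.01;-0.036 0.006 0 0 0 0 0.01;-0.036 0.006 0 0 0 0 0.01;-0.036 0.006 0 0 0 0 0.01;-0.036 0.006 0 0 0 0 0.01;-0.036 0.006 0 0 0 0 0.01;-0.036 0.006 0 0 0 0 0.01;-0.036 0.006 0 0 0 0 0.01;-0.036 0.006 0 0 0 0 0.01;-0.036 0.006 0 0 0 0 0.01;-0.016 0.002 0 0 0 0 0.01;0 0 0 0 0 0 0.01;0 0 0 0 0 0 0.01'; python3 -c "
from h import *
snap('wrist','w2.png'); plan((.596,-.117,.1),9.7)"
```

```text
t: 9.75
eef_pos: [0.4708, 0.2511, 0.2133]
orientation: [-2.027, -2.4, 0.0]
wrist_force: [-0.5, -0.1, -1.0]
width: 0.0272
grasp_force: 30.0
t: 10.83
eef_pos: [0.5915, -0.0936, 0.2126]
orientation: [-2.032, -2.394, -0.0]
wrist_force: [-0.8, 0.1, -1.6]
width: 0.0273
grasp_force: 30.0
shift [-0.025   0.0008  0.1126] turn z -0.005 tool y now 9.4 tilt [-0.001  0.001 -1.   ]
```

View pics/w2.png

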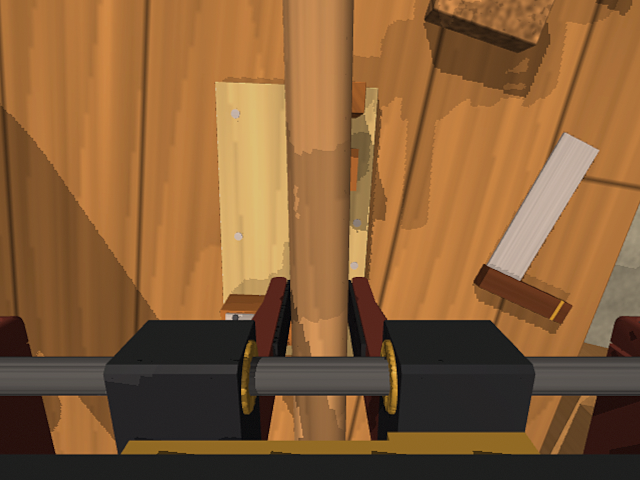

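The view shows the board's left edge from (217,82) to (223,300), right edge from (378,90) to (366,275) and far edge at v≈82–88. The held dowel runs down the middle. I'll extract the board edges by colour mask and fit them.

Run:
```python
from h import *
w=snap('wrist'); im=w['im']; 
hsv=cv2.cvtColor(im,cv2.COLOR_RGB2HSV)
print('board',hsv[150,260],hsv[250,370-5],'bench',hsv[150,190],hsv[200,395],hsv[70,250])
h=hsv[:,:,0].astype(int)
m=(h>=20)&(h<=32)
def edge(row,lo,hi,first): 
    x=np.nonzero(m[row,lo:hi])[0]; return lo+(x[0] if first else x[-1]) if len(x) else None
L=[(edge(v,190,280,True),v) for v in range(95,285,10)]
Rr=[(edge(v,354,400,False),v) for v in range(95,270,10)]
T=[(u,60+np.nonzero(m[60:120,u])[0][0]) for u in range(225,283,6) if m[60:120,u].any()]+[(u,60+np.nonzero(m[60:120,u])[0][0]) for u in (367,370,373) if m[60:120,u].any()]
print(L,Rr,T,sep='\n')
def line(pts):
    P=np.array([onz(w,u,v,.018)[:2] for u,v in pts if u]); vx,vy,x,y=cv2.fitLine(P.astype(np.float32),cv2.DIST_HUBER,0,.001,.001).ravel(); return np.array([x,y]),np.degrees(np.arctan2(vy,vx))%180
for n,p in (('L',L),('R',Rr),('T',T)): print(n,line(p))
```

```text
board [ 20 126 222] [ 19 130 228] bench [ 15 168 182] [ 15 171 200] [ 15 172 184]
[(np.int64(230), 95), (np.int64(248), 105), (np.int64(248), 115), (np.int64(248), 125), (np.int64(248), 135), (np.int64(248), 145), (np.int64(248), 155), (np.int64(248), 165), (np.int64(250), 175), (np.int64(250), 185), (np.int64(251), 195), (np.int64(252), 205), (np.int64(253), 215), (np.int64(254), 225), (np.int64(254), 235), (np.int64(254), 245), (np.int64(255), 255), (np.int64(255), 265), (np.int64(255), 275)]
[(None, 95), (None, 105), (None, 115), (np.int64(374), 125), (None, 135), (np.int64(367), 145), (None, 155), (None, 165), (None, 175), (None, 185), (None, 195), (None, 205), (None, 215), (None, 225), (None, 235), (None, 245), (None, 255), (None, 265)]
[(231, np.int64(84)), (243, np.int64(84)), (249, np.int64(85)), (255, np.int64(85)), (267, np.int64(85)), (367, np.int64(89))]
L (array([ 0.514531  , -0.08669934], dtype=float32), np.float32(99.998665))
R (array([ 0.6302856 , -0.00386377], dtype=float32), np.float32(81.4111))
T (array([0.5190609 , 0.02639632], dtype=float32), np.float32(7.544032))
```

Run:
```python
from h import *
w=snap('wrist'); im=w['im']; hsv=cv2.cvtColor(im,cv2.COLOR_RGB2HSV).astype(int)
m=((hsv[:,:,0]>=17)&(hsv[:,:,1]<152)).astype(np.uint8); m=cv2.morphologyEx(m,cv2.MORPH_OPEN,np.ones((3,3)))
def first(a,o): x=np.nonzero(a)[0]; return o+x[0] if len(x) else None
L=[(first(m[v,190:280],190),v) for v in range(95,290,10)]
Rr=[(e,v) for v in range(95,275,10) if (e:=400-(first(m[v,354:400][::-1],0) or 46)-1)>358]
T=[(u,first(m[60:120,u],60)) for u in list(range(225,283,6))+[367,371,374]]
print([int(a or 0) for a,_ in L],Rr and [(int(a),b) for a,b in Rr],[int(b or 0) for _,b in T],sep='\n')
def line(pts,z=.018):
    P=np.array([onz(w,u,v,z)[:2] for u,v in pts if u and v]); vx,vy,x,y=cv2.fitLine(P.astype(np.float32),cv2.DIST_HUBER,0,.001,.001).ravel(); return np.array([x,y]),np.degrees(np.arctan2(vy,vx))%180
for n,p in (('L',L),('R',Rr),('T',T)): print(n,line(p))
l,a=line(L);t,b=line(T); yaw=np.radians(a-90)
ex=np.array([np.cos(yaw),np.sin(yaw)]);ey=np.array([-ex[1],ex[0]])
r,_=line(Rr); print('width',(r-l)@ex)
x0=((l@ex+.115)+(r@ex-.05))/2; y0=t@ey-.160
print('x from L,R',l@ex+.115,r@ex-.05,'yaw',a-90,'origin',x0*ex+y0*ey)
```

```text
[216, 217, 217, 217, 218, 218, 218, 218, 219, 219, 219, 220, 220, 220, 221, 222, 222, 222, 223, 223]
[(377, 95), (377, 105), (376, 115), (375, 125), (375, 135), (374, 145), (373, 155), (372, 165), (371, 175), (371, 185), (370, 195), (369, 205), (368, 215), (368, 225), (367, 235), (366, 245), (365, 255), (365, 265)]
[84, 83, 84, 84, 84, 84, 85, 85, 86, 86, 90, 90, 90]
L (array([ 0.47750118, -0.06985643], dtype=float32), np.float32(97.5339))
R (array([ 0.6378049 , -0.02999014], dtype=float32), np.float32(97.45753))
T (array([0.53756106, 0.02925545], dtype=float32), np.float32(7.1133094))
width 0.1641469
x from L,R 0.57922006 0.57836694 yaw 7.5338974 origin [ 0.6002134  -0.12385173]
```

Good fit: cradle origin (0.600,-0.124), yaw 7.4°. I'll aim for the dowel centre 8 mm short of the stop position and go down in stages.

```bash
python3 -c "
from h import *
plan((.601,-.132,.05),7.4)"
```

```text
shift [-0.0414  0.003   0.1628] turn z 0.038 tool y now 9.6 tilt [-0.001  0.001 -1.   ]
```

```bash
python3 -m inch '-0.02 0.0015 0 0 0 0.02 0.01;-0.0214 0.0015 0 0 0 0.018 0.01;0 0 0 0 0 0 0.01;0 0 0 0 0 0 0.01'; python3 -c "
from h import *
plan((.601,-.132,.05),7.4)"
```

```text
t: 11.32
eef_pos: [0.6013, -0.133, 0.2128]
orientation: [-2.074, -2.359, -0.0]
wrist_force: [-0.0, -0.0, -1.6]
width: 0.0274
grasp_force: 30.0
shift [ 1.000e-03 -1.000e-04  1.628e-01] turn z -0.001 tool y now 7.3 tilt [-0.  0. -1.]
```

```bash
python3 -m inch '0.001 0 0.03 0 0 0 0.01;0 0 0.04 0 0 0 0.01;0 0 0.04 0 0 0 0.01;0 0 0.03 0 0 0 0.01;0 0 0.02 0 0 0 0.01;0 0 0.013 0 0 0 0.01;0 0 0 0 0 0 0.01'; python3 -m inch '0 0 0.006 0 0 0 0.01;0 0 0.006 0 0 0 0.01;0 0 0.003 0 0 0 0.01;0 0 0 0 0 0 0.01';python3 -c "
from h import *
c=snap('side');w=snap('wrist')
cv2.imwrite('pics/s5.png',cv2.hconcat([cv2.resize(c['im'][150:290,290:410,::-1],(400,467),interpolation=2),w['im'][0:467,120:520,::-1]]))"
```

```text
t: 11.9
eef_pos: [0.5982, -0.1301, 0.0367]
orientation: [-2.069, -2.356, 0.003]
wrist_force: [-1.3, 0.1, -1.5]
width: 0.027
grasp_force: 30.0
t: 12.23
eef_pos: [0.6014, -0.1327, 0.025]
orientation: [2.074, 2.359, 0.0]
wrist_force: [0.6, -0.3, -1.3]
width: 0.0273
grasp_force: 30.0
```

View pics/s5.png

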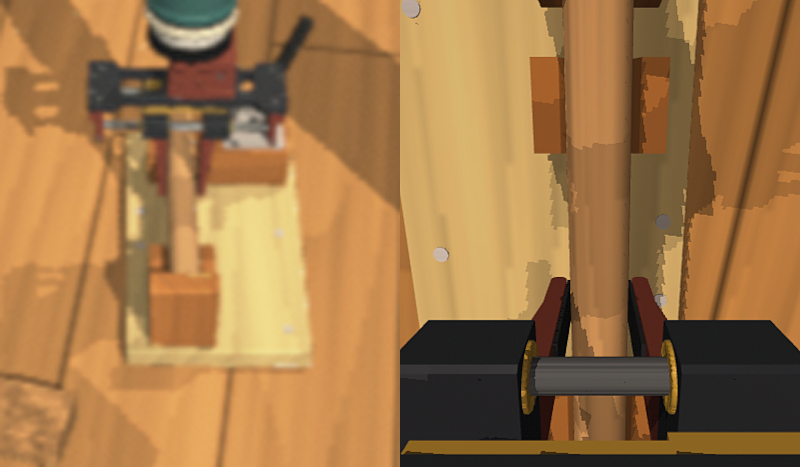

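The dowel (567–631) is centred in the V-block (531–669), with the stop just beyond it at the top. Next I lower the last millimetres, watching the force.

```bash
python3 -m inch '0 0 0.003 0 0 0 0.01;0 0 0.003 0 0 0 0.01;0 0 0 0 0 0 0.01'; python3 -m inch '0 0 0.001 0 0 0 0.01;0 0 0.001 0 0 0 0.01;0 0 0 0 0 0 0.01'; python3 -m inch '0 0 0.0005 0 0 0 0.01;0 0 0.0005 0 0 0 0.01;0 0 0 0 0 0 0.01'
```

```text
t: 12.58
eef_pos: [0.601, -0.133, 0.0184]
orientation: [-2.075, -2.359, 0.0]
wrist_force: [-1.0, 0.7, -1.7]
width: 0.027
grasp_force: 30.0
t: 12.83
eef_pos: [0.6017, -0.133, 0.0169]
orientation: [2.075, 2.358, 0.001]
wrist_force: [0.9, 0.0, 0.1]
width: 0.0275
grasp_force: 30.0
t: 13.08
eef_pos: [0.6019, -0.133, 0.0167]
orientation: [2.075, 2.358, 0.001]
wrist_force: [-0.8, 1.0, 6.7]
width: 0.0272
grasp_force: 30.0
```

```bash
python3 -m inch '0.002 0 -0.0005 0 0 0 0.01;0.002 0 0 0 0 0 0.01;0.001 0 0 0 0 0 0.01;0 0 0 0 0 0 0.01'; python3 -m inch '0.001 0 0 0 0 0 0.01;0.001 0 0 0 0 0 0.01;0 0 0 0 0 0 0.01'; python3 -m inch '0.001 0 0 0 0 0 0.01;0.001 0 0 0 0 0 0.01;0 0 0 0 0 0 0.01'
```

```text
t: 13.42
eef_pos: [0.6014, -0.1287, 0.0167]
orientation: [2.073, 2.358, -0.0]
wrist_force: [-0.2, -3.8, 3.5]
width: 0.0276
grasp_force: 30.0
t: 13.67
eef_pos: [0.6011, -0.1271, 0.0167]
orientation: [2.073, 2.358, -0.001]
wrist_force: [0.5, -5.7, 4.1]
width: 0.0275
grasp_force: 30.0
t: 13.92
eef_pos: [0.6012, -0.1271, 0.0167]
orientation: [2.071, 2.357, -0.004]
wrist_force: [0.8, -11.9, 2.5]
width: 0.027
grasp_force: 30.0
```

The force rises to 12 N with no further travel, so the dowel is butted. I'll press once more, release, rise and look.

```bash
python3 -m inch '0.001 0 0 0 0 0 0.01;0 0 0 0 0 0 0.01'; python3 -m inch '0 0 0 0 0 0 0.04;0 0 0 0 0 0 0.06;0 0 0 0 0 0 0.06;0 0 0 0 0 0 0.06;0 0 0 0 0 0 0.06;0 0 0 0 0 0 0.06;0 0 -0.01 0 0 0 0.06;0 0 -0.03 0 0 0 0.06;0 0 -0.04 0 0 0 0.06;0 0 -0.04 0 0 0 0.06;0 0 -0.04 0 0 0 0.06;0 0 -0.04 0 0 0 0.06;0 0 -0.02 0 0 0 0.06;0 0 0 0 0 0 0.06;0 0 0 0 0 0 0.06'; python3 -c "
from h import *
w=snap('wrist','w3.png'); s=snap('scene')
c=np.array([.600,-.124]);y=np.radians(7.4)
def W(a,b,z): return (c[0]+a*np.cos(y)-b*np.sin(y),c[1]+a*np.sin(y)+b*np.cos(y),z)
print(proj(w,W(0,.13,.058)),proj(w,W(0,-.13,.058)),proj(w,W(-.105,-.09,.18)))
cv2.imwrite('pics/s6.png',cv2.hconcat([cv2.resize(s['im'][110:250,230:350,::-1],(360,420),interpolation=2),w['im'][0:420,100:540,::-1]]))"
```

```text
t: 14.08
eef_pos: [0.6012, -0.1271, 0.0167]
orientation: [2.07, 2.356, -0.005]
wrist_force: [-0.2, -15.6, 2.1]
width: 0.0277
grasp_force: 30.0
t: 15.33
eef_pos: [0.6009, -0.1232, 0.2384]
orientation: [2.072, 2.356, 0.002]
wrist_force: [-0.4, -0.1, -0.2]
width: 0.0598
grasp_force: 0.0
[317.9874771  82.4455154] [318.00859147 324.01566231] [188.5652279  352.56689115]
```

View pics/s6.png

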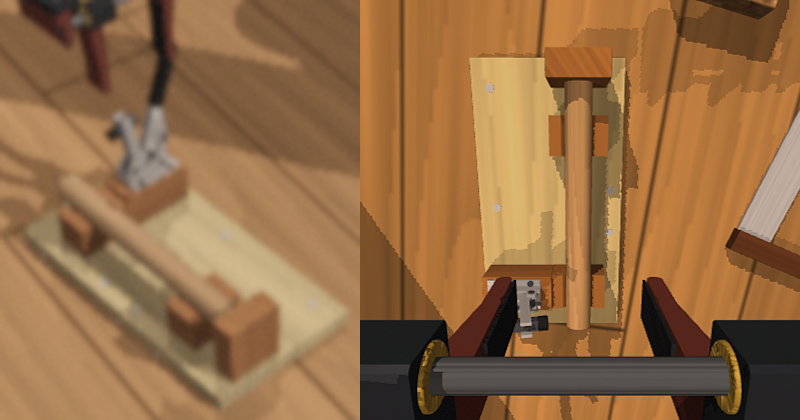

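The dowel sits in both V-blocks with its far end against the stop (around (578,82) in the right half), and the clamp stands open at lower left. All ten views are used, so the rest goes by numbers. Next I turn the tool a quarter and move over the handle.

```bash
python3 -m inch '0 0 0 0 0 0.125 0.0878;0 0 0 0 0 0.125 0.0878;0 0 0 0 0 0.125 0.0878;0 0 0 0 0 0.125 0.0878;0 0 0 0 0 0.125 0.0878;0 0 0 0 0 0.125 0.0878;0 0 0 0 0 0.125 0.0878;0 0 0 0 0 0.125 0.0878;0 0 0 0 0 0.125 0.0878;0 0 0 0 0 0.125 0.0878;0 0 0 0 0 0.125 0.0878;0 0 0 0 0 0.125 0.0878;0 0 0 0 0 0.071 0.0878;0 0 0 0 0 0 0.0878'; python3 -m inch '-0.0266 0.0229 0 0 0 0 0.0878;-0.0266 0.0229 0 0 0 0 0.0878;-0.0266 0.0229 0 0 0 0 0.0878;-0.0266 0.0229 0 0 0 0 0.0878;0 0 0 0 0 0 0.0878;0 0 0 0 0 0 0.0878;0 0 0 0 0 0 0.0878'
cat > hd.py <<'E'
from h import *
plan((.5075,-.2278,.136),-82.6)
w=snap('wrist'); im=w['im']
c=np.array([.600,-.125]);y=np.radians(7.4)
def W(a,b,z): return (c[0]+a*np.cos(y)-b*np.sin(y),c[1]+a*np.sin(y)+b*np.cos(y),z)
print('exp grip',proj(w,W(-.105,-.09,.18)),'tip end',proj(w,W(-.113,-.09,.2)),'low',proj(w,W(-.087,-.09,.136)))
m=(im.max(2)<60).astype(np.uint8); m[318:]=0; m[:60]=0; m[:,:200]=0; m[:,440:]=0
n,l,st,ce=cv2.connectedComponentsWithStats(m)
for i in range(1,n):
    if st[i,4]>60: print(st[i],ce[i].round(1))
mm=m
for v in range(120,318,10):
    x=np.nonzero(m[v])[0]; print(v,(x.min(),x.max(),len(x)) if len(x) else '-',end=' ')
E
python3 hd.py
```

```text
t: 16.6
eef_pos: [0.5986, -0.1226, 0.2339]
orientation: [-3.134, -0.197, 0.007]
wrist_force: [-0.6, -0.3, -0.1]
width: 0.0875
grasp_force: 0.0
t: 17.18
eef_pos: [0.506, -0.2269, 0.2354]
orientation: [-3.134, -0.201, 0.001]
wrist_force: [0.3, 0.3, -0.0]
width: 0.088
grasp_force: 0.0
shift [0.0015 0.0012 0.0994] turn z -0.001 tool y now -82.6 tilt [-0.001  0.001 -1.   ]
exp grip [322.10435863 241.50070546] tip end [322.24453735 260.49072645] low [321.85278255 206.75190815]
[312 134  17  14 203] [320.4 140. ]
[316 149  10  15  83] [321.  157.3]
[ 311  200   20   66 1127] [320.4 234.2]
[ 200  277   29   41 1058] [213.8 298.6]
[ 409  277   31   41 1104] [424.5 298.7]
120 - 130 - 140 (np.int64(313), np.int64(328), 16) 150 (np.int64(318), np.int64(324), 7) 160 (np.int64(308), np.int64(336), 15) 170 - 180 (np.int64(311), np.int64(331), 9) 190 (np.int64(318), np.int64(322), 5) 200 (np.int64(311), np.int64(330), 6) 210 (np.int64(313), np.int64(328), 16) 220 (np.int64(312), np.int64(328), 17) 230 (np.int64(312), np.int64(329), 18) 240 (np.int64(312), np.int64(329), 18) 250 (np.int64(311), np.int64(329), 19) 260 (np.int64(311), np.int64(329), 19) 270 - 280 (np.int64(206), np.int64(432), 38) 290 (np.int64(200), np.int64(439), 56) 300 (np.int64(200), np.int64(439), 55) 310 (np.int64(200), np.int64(439), 59)
```

The black handle blob is at u≈320, v 200–266, within about 1 mm of where I expected it. I'll go down and grip it.

```bash
python3 -m inch '0.0015 0 0.02 0 0 0 0.0878;0 0 0.03 0 0 0 0.0878;0 0 0.025 0 0 0 0.08;0 0 0.015 0 0 0 0.07;0 0 0.009 0 0 0 0.06;0 0 0 0 0 0 0.05;0 0 0 0 0 0 0.04'; python3 -m inch '0 0 0 0 0 0 0.03;0 0 0 0 0 0 0.02;0 0 0 0 0 0 0.018;0 0 0 0 0 0 0.012;0 0 0 0 0 0 0.008;0 0 0 0 0 0 0.005;0 0 0 0 0 0 0.005;0 0 0 0 0 0 0.005;0 0 0 0 0 0 0.005;0 0 0 0 0 0 0.005;0 0 0 0 0 0 0.005'
```

```text
t: 17.82
eef_pos: [0.5083, -0.2267, 0.1373]
orientation: [-3.135, -0.203, 0.0]
wrist_force: [-0.3, 0.3, 0.9]
width: 0.0579
grasp_force: 0.0
t: 18.73
eef_pos: [0.5078, -0.2276, 0.1375]
orientation: [3.135, 0.201, 0.0]
wrist_force: [-0.5, -0.1, 3.1]
width: 0.0137
grasp_force: 30.0
```

```bash
python3 -m inch '-0.005 0 0.0013 0 0 0 0.005;-0.005 0 0.0017 0 0 0 0.005;-0.005 0 0.002 0 0 0 0.005;0 0 0 0 0 0 0.005'; python3 -m inch '-0.004 0 0.0025 0 0 0 0.005;-0.003 0 0.0025 0 0 0 0.005;-0.002 0 0.0035 0 0 0 0.005;-0.001 0 0.0035 0 0 0 0.005;0 0 0 0 0 0 0.005'
```

```text
t: 19.07
eef_pos: [0.494, -0.2295, 0.1333]
orientation: [3.134, 0.2, 0.006]
wrist_force: [2.0, 0.5, 6.9]
width: 0.0137
grasp_force: 30.0
t: 19.48
eef_pos: [0.4819, -0.231, 0.1214]
orientation: [3.134, 0.201, -0.001]
wrist_force: [-5.8, -0.2, 14.1]
width: 0.0137
grasp_force: 30.0
```

```bash
python3 -m inch '-0.001 0 0.005 0 0 0 0.005;-0.001 0 0.005 0 0 0 0.005;-0.0005 0 0.005 0 0 0 0.005;-0.0005 0 0.005 0 0 0 0.005;0 0 0 0 0 0 0.005'; python3 -m inch '-0.001 0 0.005 0 0 0 0.005;-0.001 0 0.005 0 0 0 0.005;-0.001 0 0.005 0 0 0 0.005;0 0 0 0 0 0 0.005'
```

```text
t: 19.9
eef_pos: [0.4786, -0.2312, 0.0998]
orientation: [3.135, 0.201, -0.003]
wrist_force: [-2.6, -2.7, 1.5]
width: 0.0138
grasp_force: 30.0
t: 20.23
eef_pos: [0.4764, -0.2314, 0.0846]
orientation: [3.135, 0.2, -0.001]
wrist_force: [-3.9, -2.9, 3.0]
width: 0.0135
grasp_force: 30.0
```

```bash
python3 -m inch '-0.001 0 0.004 0 0 0 0.005;-0.001 0 0.004 0 0 0 0.005;-0.0005 0 0.003 0 0 0 0.005;0 0 0 0 0 0 0.005'; python3 -m inch '0 0 0.002 0 0 0 0.005;0 0 0.002 0 0 0 0.005;0 0 0 0 0 0 0.005'; python3 -m inch '0 0 0.001 0 0 0 0.005;0 0 0.001 0 0 0 0.005;0 0 0 0 0 0 0.005'
```

```text
t: 20.57
eef_pos: [0.4742, -0.2317, 0.0737]
orientation: [3.135, 0.201, -0.001]
wrist_force: [-3.3, -3.6, 3.3]
width: 0.0139
grasp_force: 30.0
t: 20.82
eef_pos: [0.4737, -0.2317, 0.0699]
orientation: [3.135, 0.201, -0.002]
wrist_force: [-4.9, -3.4, 3.3]
width: 0.0136
grasp_force: 30.0
t: 21.07
eef_pos: [0.4735, -0.2316, 0.068]
orientation: [-3.135, -0.201, 0.003]
wrist_force: [-5.1, -3.8, 4.8]
width: 0.0137
grasp_force: 30.0
```

Push on until it comes up against the handle's stop.

```bash
python3 -m inch '0 0 0.0015 0 0 0 0.005;0 0 0 0 0 0 0.005'; python3 -m inch '0 0 0.0015 0 0 0 0.005;0 0 0 0 0 0 0.005'; python3 -m inch '0 0 0.0015 0 0 0 0.005;0 0 0 0 0 0 0.005'
```

```text
t: 21.23
eef_pos: [0.4734, -0.2317, 0.0665]
orientation: [3.135, 0.201, -0.003]
wrist_force: [-5.9, -3.6, 3.8]
width: 0.0134
grasp_force: 30.0
t: 21.4
eef_pos: [0.4733, -0.2316, 0.0649]
orientation: [-3.135, -0.201, 0.003]
wrist_force: [-6.0, -4.7, 3.1]
width: 0.0138
grasp_force: 30.0
t: 21.57
eef_pos: [0.4732, -0.2317, 0.0634]
orientation: [-3.135, -0.201, 0.004]
wrist_force: [-6.2, -3.6, 3.3]
width: 0.0137
grasp_force: 30.0
```

```bash
python3 -m inch '0 0 0.002 0 0 0 0.005;0 0 0 0 0 0 0.005'; python3 -m inch '0 0 0.002 0 0 0 0.005;0 0 0 0 0 0 0.005'; python3 -m inch '0 0 0.002 0 0 0 0.005;0 0 0 0 0 0 0.005'
```

```text
t: 21.73
eef_pos: [0.4731, -0.2316, 0.0613]
orientation: [-3.135, -0.201, 0.004]
wrist_force: [-6.7, -3.7, 2.5]
width: 0.014
grasp_force: 30.0
t: 21.9
eef_pos: [0.4731, -0.2316, 0.0592]
orientation: [-3.135, -0.201, 0.004]
wrist_force: [-5.9, -4.8, 2.0]
width: 0.0138
grasp_force: 30.0
t: 22.07
eef_pos: [0.473, -0.2316, 0.0573]
orientation: [-3.135, -0.201, 0.004]
wrist_force: [-7.1, -4.6, 3.8]
width: 0.0138
grasp_force: 30.0
```

Force stays low, so I can't tell whether the handle is still moving. I'll let go, rise, and measure the handle from the cameras.

```bash
python3 -m inch '0 0 0 0 0 0 0.03;0 0 0 0 0 0 0.05;0 0 0 0 0 0 0.05;0 0 0 0 0 0 0.05;0 0 0 0 0 0 0.05;0 0 0 0 0 0 0.05;0 0 0 0 0 0 0.05;0 0 -0.01 0 0 0 0.05;0 0 -0.03 0 0 0 0.05;0 0 -0.04 0 0 0 0.05;0 0 -0.04 0 0 0 0.05;0 0 -0.04 0 0 0 0.05;0 0 0 0 0 0 0.05;0 0 0 0 0 0 0.05'
cat > hd2.py <<'E'
from h import *
w=snap('wrist');s=snap('scene');d=snap('side')
c=np.array([.600,-.125]);y=np.radians(7.4)
def W(a,b,z): return (c[0]+a*np.cos(y)-b*np.sin(y),c[1]+a*np.sin(y)+b*np.cos(y),z)
e=np.radians(6); g=np.array([-.139,.111]); u=np.array([-np.cos(e),np.sin(e)])
A=W(g[0]+.022*u[0],-.09,g[1]+.022*u[1]); G=W(g[0],-.09,g[1]); B=W(g[0]-.047*u[0],-.09,g[1]-.047*u[1])
for n,k,R_ in (('wrist',w,90),('side',d,22),('scene',s,22)):
    print(n,'exp end,grip,back',*[proj(k,P).round(1) for P in (A,G,B)])
    q=proj(k,G).astype(int); m=(k['im'].max(2)<(60 if n=='wrist' else 75)).astype(np.uint8)
    if n=='wrist': m[318:]=0; m[:,:240]=0; m[:,400:]=0
    z=np.zeros_like(m); z[max(q[1]-R_,0):q[1]+R_,q[0]-R_:q[0]+R_]=1; m&=z
    N,l,st,ce=cv2.connectedComponentsWithStats(m)
    for i in range(1,N):
        if st[i,4]>25: print(' ',st[i],ce[i].round(1))
E
python3 hd2.py
```

```text
t: 23.23
eef_pos: [0.4764, -0.2327, 0.2213]
orientation: [3.131, 0.2, 0.009]
wrist_force: [-0.7, 0.0, 0.6]
width: 0.0501
grasp_force: 0.0
wrist exp end,grip,back [318.8 254.3] [318.8 229.8] [318.8 175.7]
  [ 310  178   15   78 1153] [317.  216.6]
  [ 240  277   28   41 1000] [253.6 298.8]
  [ 371  277   29   41 1044] [384.5 298.9]
side exp end,grip,back [394.3 178.4] [387.3 178.9] [372.5 180. ]
  [375 177  20   5  72] [384.5 179.2]
scene exp end,grip,back [300.2 140. ] [294.8 143.8] [283.1 151.9]
  [284 140  17  13  78] [292.4 145.7]
```

All three views match the locked pose within about 1 px. To be sure, I'll press down on the grip with closed fingertips and feel for the hard stop.

```bash
python3 -m inch '0 0 0 0 0 0 0;0 0 0 0 0 0 0;0 0 0 0 0 0 0;0 0 0 0 0 0 0;0 0 0 0 0 0 0;0 0 0 0 0 0 0;0 0 0 0 0 0 0;0 0 0 0 0 0 0;0 0 0 0 0 0 0;0 0 0.03 0 0 0 0;0 0 0.035 0 0 0 0;0 0 0.03 0 0 0 0;0 0 0.02 0 0 0 0;0 0 0.006 0 0 0 0;0 0 0 0 0 0 0;0 0 0 0 0 0 0'; python3 -m inch '0 0 0.003 0 0 0 0;0 0 0 0 0 0 0'; python3 -m inch '0 0 0.002 0 0 0 0;0 0 0 0 0 0 0'
```

```text
t: 24.72
eef_pos: [0.475, -0.2319, 0.0975]
orientation: [3.135, 0.201, 0.001]
wrist_force: [-0.6, -0.4, 0.1]
width: 0.0005
grasp_force: 0.0
t: 24.88
eef_pos: [0.4755, -0.2322, 0.0949]
orientation: [3.134, 0.201, 0.003]
wrist_force: [-0.1, 1.1, 0.1]
width: 0.0005
grasp_force: 0.0
t: 25.05
eef_pos: [0.4748, -0.2318, 0.0923]
orientation: [3.134, 0.201, 0.001]
wrist_force: [0.4, -0.5, -0.4]
width: 0.0007
grasp_force: 0.0
```

```bash
python3 -m inch '0 0 0.002 0 0 0 0;0 0 0 0 0 0 0'; python3 -m inch '0 0 0.002 0 0 0 0;0 0 0 0 0 0 0'; python3 -m inch '0 0 0.001 0 0 0 0;0 0 0 0 0 0 0'
```

```text
t: 25.22
eef_pos: [0.4744, -0.2316, 0.0898]
orientation: [3.135, 0.201, 0.0]
wrist_force: [-0.3, -0.6, -0.2]
width: 0.0005
grasp_force: 0.0
t: 25.38
eef_pos: [0.4743, -0.2314, 0.0875]
orientation: [-3.135, -0.201, 0.001]
wrist_force: [-0.6, -0.6, 1.1]
width: 0.0006
grasp_force: 0.0
t: 25.55
eef_pos: [0.4743, -0.2315, 0.0866]
orientation: [-3.135, -0.201, 0.001]
wrist_force: [-0.5, -0.2, 0.1]
width: 0.0004
grasp_force: 0.0
```

```bash
python3 -m inch '0 0 0.0015 0 0 0 0;0 0 0 0 0 0 0'; python3 -m inch '0 0 0.001 0 0 0 0;0 0 0 0 0 0 0'; python3 -m inch '0 0 0.001 0 0 0 0;0 0 0 0 0 0 0'
```

```text
t: 25.72
eef_pos: [0.4743, -0.2315, 0.0851]
orientation: [-3.135, -0.201, 0.0]
wrist_force: [0.2, 0.3, -0.7]
width: 0.0001
grasp_force: 0.0
t: 25.88
eef_pos: [0.4744, -0.2315, 0.0841]
orientation: [-3.135, -0.201, 0.0]
wrist_force: [-0.4, -0.2, -0.5]
width: 0.0008
grasp_force: 0.0
t: 26.05
eef_pos: [0.4744, -0.2315, 0.0831]
orientation: [-3.135, -0.201, 0.0]
wrist_force: [0.5, -0.9, 0.1]
width: 0.0004
grasp_force: 0.0
```

```bash
python3 -m inch '0 0 0.002 0 0 0 0;0 0 0 0 0 0 0'; python3 -m inch '0 0 0.002 0 0 0 0;0 0 0 0 0 0 0'; python3 -m inch '0 0 0.001 0 0 0 0;0 0 0 0 0 0 0'; python3 hd2.py
```

```text
t: 26.22
eef_pos: [0.4743, -0.2315, 0.081]
orientation: [-3.135, -0.201, 0.001]
wrist_force: [1.3, -0.1, 0.1]
width: 0.0004
grasp_force: 0.0
t: 26.38
eef_pos: [0.4742, -0.2315, 0.0789]
orientation: [-3.135, -0.201, 0.001]
wrist_force: [-0.3, -0.0, 0.3]
width: -0.0
grasp_force: 0.0
t: 26.55
eef_pos: [0.4743, -0.2315, 0.0782]
orientation: [-3.135, -0.201, 0.0]
wrist_force: [0.0, -0.2, -0.1]
width: 0.0006
grasp_force: 0.2
wrist exp end,grip,back [322.3 333.6] [322.3 292.2] [322.5 198.1]
  [ 290  202   59  116 3916] [319.3 267.2]
side exp end,grip,back [394.3 178.4] [387.3 178.9] [372.5 180. ]
  [382 156  23   9 159] [393.2 159.6]
  [375 178  20   4  63] [383.4 179.6]
scene exp end,grip,back [300.2 140. ] [294.8 143.8] [283.1 151.9]
  [283 121  33  32 368] [296.9 130.4]
```

```bash
python3 -m inch '0 0 0.002 0 0 0 0;0 0 0 0 0 0 0'; python3 -m inch '0 0 0.002 0 0 0 0;0 0 0 0 0 0 0'; python3 -m inch '0 0 0.002 0 0 0 0;0 0 0 0 0 0 0'
```

```text
t: 26.87
eef_pos: [0.4743, -0.2316, 0.0763]
orientation: [3.135, 0.201, -0.001]
wrist_force: [-1.9, 0.1, 2.4]
width: 0.0004
grasp_force: 1.8
t: 27.03
eef_pos: [0.4738, -0.2317, 0.0743]
orientation: [3.135, 0.201, -0.002]
wrist_force: [-3.7, -0.5, 6.9]
width: 0.0006
grasp_force: 3.0
t: 27.2
eef_pos: [0.4733, -0.2317, 0.0724]
orientation: [3.135, 0.201, -0.003]
wrist_force: [-5.1, -2.0, 8.4]
width: 0.0005
grasp_force: 3.9
```

```bash
python3 hd2.py | grep -A3 side; python3 -m inch '0 0 0.003 0 0 0 0;0 0 0 0 0 0 0'; python3 -m inch '0 0 0.003 0 0 0 0;0 0 0 0 0 0 0';  python3 hd2.py | grep -A3 side
```

```text
side exp end,grip,back [394.3 178.4] [387.3 178.9] [372.5 180. ]
  [381 156  24  10 200] [392.8 160.5]
  [375 179  20   4  63] [384.1 180.7]
scene exp end,grip,back [300.2 140. ] [294.8 143.8] [283.1 151.9]
t: 27.52
eef_pos: [0.4728, -0.2318, 0.0695]
orientation: [3.135, 0.202, -0.004]
wrist_force: [-6.4, -0.9, 11.7]
width: 0.0003
grasp_force: 5.7
t: 27.68
eef_pos: [0.4723, -0.2319, 0.0666]
orientation: [3.135, 0.202, -0.006]
wrist_force: [-9.5, -2.3, 14.0]
width: 0.0004
grasp_force: 6.9
side exp end,grip,back [394.3 178.4] [387.3 178.9] [372.5 180. ]
  [381 156  24  12 238] [392.8 161.3]
  [376 180  19   5  52] [384.1 181.9]
scene exp end,grip,back [300.2 140. ] [294.8 143.8] [283.1 151.9]
```

```bash
python3 -m inch '0 0 -0.02 0 0 0 0;0 0 -0.04 0 0 0 0;0 0 -0.04 0 0 0 0;0 0 -0.04 0 0 0 0;0 0 -0.02 0 0 0 0;0 0 0 0 0 0 0;0 0 0 0 0 0 0'; python3 hd2.py; python3 -c "
from h import *
w=snap('wrist'); s=status.sense(); M=rot(s['orientation']); p=s['eef_pos']
for h in (.02,.025,.03,.035,.04,.045): print(h,proj(w,p+M@[.01,0,-h]).round(1),proj(w,p+M@[.006,0,-h]).round(1))
c=snap('side');k=snap('scene')
# foot/spindle and dowel check: dowel ends
"
```

```text
t: 28.42
eef_pos: [0.4754, -0.232, 0.2273]
orientation: [3.133, 0.201, 0.004]
wrist_force: [-0.3, 0.5, -0.2]
width: 0.0005
grasp_force: 0.0
wrist exp end,grip,back [320.  251.1] [320. 227.] [320.1 173.7]
  [ 311  176   15   76 1055] [318.5 213.7]
  [291 277  28  39 797] [306.7 298. ]
  [320 277  28  39 824] [330.7 297.9]
side exp end,grip,back [394.3 178.4] [387.3 178.9] [372.5 180. ]
  [375 177  20   5  71] [384.5 179.3]
scene exp end,grip,back [300.2 140. ] [294.8 143.8] [283.1 151.9]
  [284 140  17  13  80] [292.3 145.8]
0.02 [321.2 263.8] [321.1 270.9]
0.025 [321.2 266.9] [321.2 274.2]
0.03 [321.3 270.2] [321.2 277.7]
0.035 [321.3 273.7] [321.3 281.4]
0.04 [321.4 277.4] [321.3 285.3]
0.045 [321.4 281.3] [321.4 289.4]
```

Contact came at TCP height 0.0775. With the tip offset of 0.040 that puts the grip at 111 mm, the locked height. The handle also returned to that same place after being pressed, so it is locked on its stop. The robot is clear, so I hand in.

```bash
python3 -c "
from h import *
print(workorder.hand_in())"
```

```text
the job is handed in; nothing more can be done
None
```

I handed the job in at about 28 s: the dowel is seated in both V-blocks against the stop, the clamp is locked by handle height (111 mm), and the robot is clear. I did not re-check the dowel after clamping or measure the foot's pressure, and the hand-in returned no verdict.

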